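Hang up the studio phone, then hold the announce button

TASK

Close the phone line before the announcement: lay the handset gently home in its sloping desk cradle, earpiece end up and keypad outward, with its foot at the lip so that it holds the yellow hook pin down, and let go of it. Only then press the red announce button fully down, keep it down without a break for at least two seconds, and release it. Leave the other things on the desk where they are.

Things in the scene. Friction and masses are not known exactly. Their poses are not given: they have to be found in the camera images.
- handset: black cordless telephone handset, a rounded slab 150 long x 50 wide x 26 thick, about 170 g, lying keypad up on the orange book. Origin at the centre of its back (under) face; +x runs along its length to the earpiece end (green screen side), +y across its width, +z out of the keypad face. The foot end is at x = -75 mm.
- handset_ear (a point): point on the keypad face by the earpiece (steel slot), 60 mm from the handset's middle towards the earpiece end and 26 mm above its back face
- cradle: black desk cradle for the handset, fixed to the desk: base plate 135 (x) x 90 (y) x 12 high, carrying the sloping grey seat, 103 mm high at its rear end. Origin at the centre of its underside; +x points to its high rear end, roughly towards the robot (the seat faces away from it). Two side cheeks stand 14 mm out of the seat face from the lip to 35 mm up the slope, 60 mm apart inside
- seat: the cradle's seat, sloped 33 degrees from level. Origin on the seat face, mid-width, at the inner face of the foot lip, 55 mm to the front (-x) of the cradle's origin and 30 mm above the desk. +x runs up the slope, +y across, +z out of the face. The face is 46 wide (74 in the lowest 35 mm) and runs to x = 130 mm; the lip, x = -8 to 0, stands 16 mm out of it
- seat_home (a point): point on the seat face 75 mm up the slope from the lip, mid-width, where the handset's origin lies when it is home: back flat on the seat, foot at the lip, earpiece end up the slope, keypad outward, its axes parallel to the seat's
- hook_pin (a joint): travel of the yellow sprung hook pin, 10 mm across, that stands 7 mm out of the seat face at seat x = 50 mm, y = 0, and moves along the seat's z: 0 = out (line open), 0.007 = flush with the face (line closed). Its spring pushes back with 0.2 N when out and about 0.4 N when flush; the handset's own weight is enough to keep it down
- hook_pin_top (a point): centre of the top of the hook pin
- announce_box: grey metal box 100 (x) x 120 (y) x 45 high, fixed to the desk, with the red announce button in the middle of its top (also a small blue knob and a green lamp, both without function). Origin at the centre of its underside
- announce (a joint): travel of the round red announce button, 32 mm across, pressed straight down: 0 = up, 0.006 = fully down; a spring returns it; fully down takes 5 N
- announce_top (a point): centre of the top of the announce button (moves with it)
- book: orange exercise book, fixed to the desk, 210 (x) x 160 (y) x 6 thick, under the handset. Origin at the centre of its underside
- mug: blue mug, 76 across, 90 high, bystander. Origin at the centre of its underside, as for all bystanders
- pen: red pen, 140 long, 9 thick, bystander lying on the desk
- tape: yellow roll of tape, 68 across, 24 high, bystander lying flat
- discs: stack of three disc cases, 125 x 142 x 27 high, bystander
- timer: white desk timer, 40 (x) x 90 (y) x 66 high, bystander
- case: blue spectacle case, 60 (x) x 160 (y) x 35 high, bystander
Not all that is in view belongs to the job. What is shaped like the cradle but brown, orange or pink is not meant.

How it is judged:
On the way, in this order (a step that is already met when the one before it is completed fails the run):
1. the handset rests home in the cradle, let go, and holds the hook pin down (x of handset in the frame of seat between 0.07 and 0.084 m and y of handset in the frame of seat between -0.008 and 0.008 m and x of handset_ear in the frame of seat above 0.12 m and z of handset_ear in the frame of seat above 0.018 m and angle between the z axis of handset and the z axis of seat, either way round below 0.08 rad and value of joint hook_pin above 0.005 m and contact force between the fingers and handset below 0.05 N), for 0.3 s.
2. the announce button is held down for two seconds without a break (value of joint announce above 0.004 m), for 2 s.
At the end, for the whole second after the job is handed in: The handset rests flat (within 0.08 rad) on the seat, earpiece up the slope, keypad outward, its origin 70 to 84 mm up from the lip (foot within 9 mm of it) and within 8 mm of the middle; the hook pin is over 5 mm down; the announce button is up (under 1.5 mm) (x of handset in the frame of seat between 0.07 and 0.084 m and y of handset in the frame of seat between -0.008 and 0.008 m and x of handset_ear in the frame of seat above 0.12 m and z of handset_ear in the frame of seat above 0.018 m and angle between the z axis of handset and the z axis of seat, either way round below 0.08 rad and value of joint hook_pin above 0.005 m and linear speed of handset below 0.02 m/s and value of joint announce below 0.0015 m); the robot touches nothing.
It fails at once if the announce button is pressed (over 3 mm) while the hook pin is not held down (under 4 mm) (value of joint announce above 0.003 m and value of joint hook_pin below 0.004 m).
It fails at once if the handset is dropped or forced onto the cradle (contact over 40 N) (contact force between handset and cradle above 40 N).
It fails at once if a bystander is moved by more than 25 mm (distance of any of mug, pen, tape, discs, timer, case from where it was at the start of the episode above 0.025 m).
It also fails if it takes over 58 s, if anything falls off the work surface, if the arm or the gripper's body presses on something with over 40 N, if the wrist force passes 120 N, or if a joint passes its speed limit or range.

ROBOT

A 6-joint arm with a two-finger parallel gripper is mounted at the origin on the work surface. World frame = base frame: x ahead of the robot, y to its left, z up, the work surface at z = 0. Lengths are in m, angles in rad, forces in N, time in s.
With the tool pointing down it reaches from about 0.375 to 0.975 m from the base axis. Payload 3.8 kg.
Tool frame: the origin (TCP) lies on the centre line of the jaws, within the pads' length; the fingertips stand 17 mm ahead of it and the grasp point (between the pads) lies 2 mm behind it (bot.tip_extent is the distance from the TCP to the fingertips, in m); z points along the fingers, y is the line along which they close (so a half turn about z gives the same grasp; the last joint's range is limited). The gripper opens to 85 mm and grips with 20 to 120 N. Pads are 22 mm wide; open, the fingers measure 114 mm over their backs; the gripper's body (76 mm by 85 mm) begins 54 mm behind the grasp point. The pads swing forward as they close: fully open they stand 13 mm farther back than shut.
Start: joints at [-1.381, 0.264, 1.604, -0, 1.274, -0.037], TCP at [0.152, -0.658, 0.248] pointing down, gripper open.
Joint ranges: [-2.63, 2.63], [-0.94, 2.18], [0.31, 2.57], [-1.31, 4.45], [0, 2.66], [-2.55, 2.55]. Speed limits (rad/s): [2.57, 2.57, 3.14, 3.14, 3.14, 3.14].

INTERFACE

Orientations are given as a rotation vector (axis times angle).
In Python, from workcell import readout, read_camera, finish_job, bot gives the robot as it stands.
- The arm moves only by the tool jog_arm, never from a script. Its argument "deltas" is one flat list of numbers, 7 for each row, row after row: the shift along the tool's x, y, z in m, then the turn, a rotation vector about the tool's x, y, z in degrees, then the gripper command: -1 is shut, 1 is fully open, values between are in proportion. A call has 1 to 8 rows; each row is the pose to reach, as a shift and turn from the pose commanded when the call began, along the tool's axes at that moment; what a row does not reach only later rows make up. A row lasts 1/10 s, in which the tool goes at most 50 mm and 8.59 degrees, less where a joint would pass 70% of its speed; a pose out of reach is approached as far as the arm can. A call with a gripper value outside its range is refused whole. The fingers move at their own pace and stop on an object; "squeeze" is the grip in N (left out, the last holds). Time passes only in rows, so rows that repeat a pose let the fingers close. It gives the time, the measured TCP pose, the force, the opening and the grip force at its end, in the units of the state.
- readout.read_state(): the state, without advancing time (a new reading comes with each control period).
- read_camera(name): name is "scene" or "top"; returns a dict with "color" (480x640x3 uint8, blue, green, red), "fx", "fy", "cx", "cy" (pixels), "dist" ([k1, k2, p1, p2, k3] as OpenCV has them; the pictures are not rectified), "origin" and "attitude" of the camera in the world. Camera axes: x right, y down, z forward; pixel columns grow to the right and rows downward; lengths in m; the calibration is good to about 2 mm. A picture is of the moment at which its call begins. There is no depth.
- finish_job(): hands the job in; it is judged then, once.
The state is a dict: "time": time; "q": joint angles; "joint_vel": joint speeds; "joint_torque": joint torques, N m; "tool_pos": TCP position; "tcp_rot": TCP orientation; "wrist_force": force on the tool from outside, world axes, zero at the start; "torque": the same for the moment, N m; "width": opening from 0.0 (shut) to 1.0 (fully open); "grip_force": force on a finger pad.
Only numpy, scipy, OpenCV 4.12 (cv2) and the standard library are available. Lean on these libraries where they do the work, as an engineer would, in place of code of your own. Each camera call takes 0.05 s, during which the arm holds its last target. There are 200 camera calls.

## Working session

There is one attempt and no reset: what is moved stays moved. The work goes in short steps, Python scripts to look and compute and a tool call to move; the robot and the scene stay as the last step left them, time stands still between calls to the robot, and variables do not carry over. Pictures are saved under pics/ and viewed, at most 10 in all, crops included, and the job is handed in when it is done.

Besides the shell and the picture viewer there is one more tool, called after "Emit:" by a JSON object that holds its "api" and its "payload", one argument or row to a line. jog_arm: Moves the arm, as the interface text tells. Its arguments: {"type":"object","properties":{"deltas":{"type":"array"},"squeeze":{"type":"number"}},"required":["deltas"]}

```bash
mkdir -p pics; ls; python3 - <<'E'
from workcell import readout, read_camera
import cv2
for n in ("scene","top"):
    c=read_camera(n); cv2.imwrite(f"pics/{n}0.png",c["color"])
    print(n,{k:v for k,v in c.items() if k!="color"})
print(readout.read_state())
E
```

```text
pics
scene {'fx': 435.60406063797785, 'fy': 435.60406063797785, 'cx': 311.1180105068923, 'cy': 242.00635510494521, 'dist': array([-0.00841843,  0.        ,  0.        ,  0.        ,  0.        ]), 'origin': array([ 1.0837505 , -0.33361799,  0.77640774]), 'attitude': array([-2.10587057, -1.02840055,  0.47596767])}
top {'fx': 620.1560561893665, 'fy': 620.1560561893665, 'cx': 313.10417172628445, 'cy': 254.05083819130525, 'dist': array([-0.08082045,  0.        ,  0.        ,  0.        ,  0.        ]), 'origin': array([0.33413281, 0.14559237, 1.65731418]), 'attitude': array([-2.15103527,  2.19298762, -0.0932474 ])}
{'time': 0.1, 'q': array([-1.38091507e+00,  2.64678960e-01,  1.60526152e+00,  2.63908769e-05,
        1.27370265e+00, -3.68975185e-02]), 'joint_vel': array([-0.00115627, -0.00230361, -0.00174328, -0.00135104, -0.00086814,
       -0.0002924 ]), 'joint_torque': array([ 7.62227464e-04, -5.16704786e+01, -3.68591166e+01, -2.07131609e-05,
        6.21799220e-03,  1.43617956e-05]), 'tool_pos': array([ 0.1516546 , -0.65708921,  0.24707272]), 'tcp_rot': array([-3.11938642e+00, -3.55216783e-01,  2.06486188e-04]), 'wrist_force': array([ 0.34739942,  0.43157167, -0.18790298]), 'torque': array([-0.01980472,  0.0377531 ,  0.0236835 ]), 'grip_force': 0.0, 'width': 0.9975925515052952}
```

View pics/scene0.png

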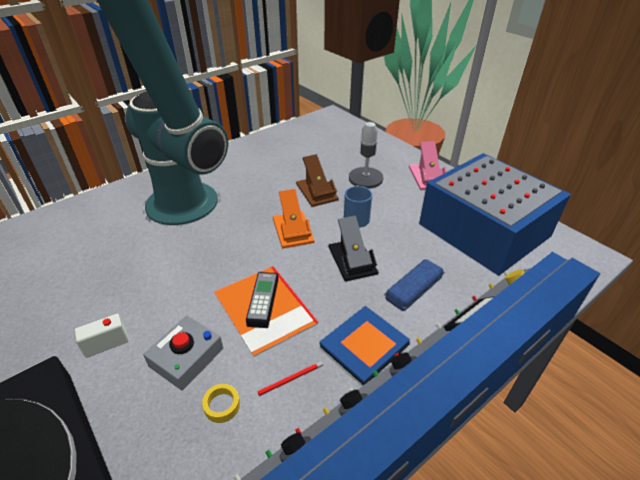

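View pics/top0.png

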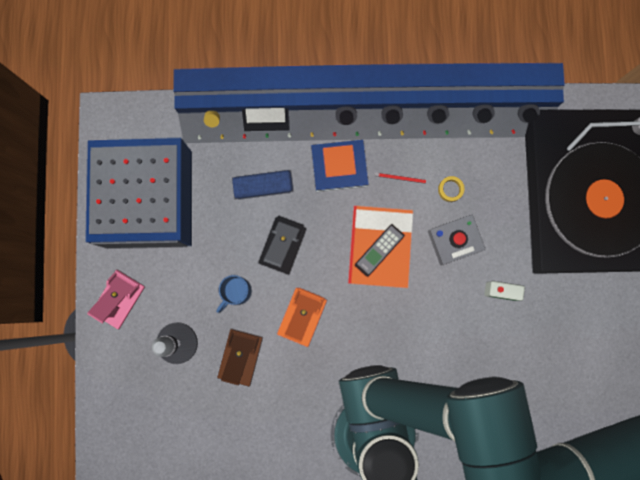

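The scene view shows the cradle at about (353,248), handset (263,298) and button (181,342). In the top view they are at (283,245), (380,249) and (459,239). Next I'll zoom in for features.

```bash
cat > h.py <<'E'
import numpy as np, cv2
from scipy.spatial.transform import Rotation as R
from workcell import readout, read_camera
def ray(c,p):
    K=np.array([[c["fx"],0,c["cx"]],[0,c["fy"],c["cy"]],[0,0,1.]])
    u=cv2.undistortPoints(np.array([[p]],float),K,c["dist"])[0,0]
    d=R.from_rotvec(c["attitude"]).apply([u[0],u[1],1]); return c["origin"],d/np.linalg.norm(d)
def plane(c,p,z):
    o,d=ray(c,p); return o+d*(z-o[2])/d[2]
def tri(c1,p1,c2,p2):
    o1,d1=ray(c1,p1);o2,d2=ray(c2,p2)
    t=np.linalg.lstsq(np.c_[d1,-d2],o2-o1,rcond=None)[0]
    a,b=o1+t[0]*d1,o2+t[1]*d2
    return (a+b)/2,np.linalg.norm(a-b)
def blobs(img,lo,hi,roi,amin=6):
    x0,y0,x1,y1=roi; h=cv2.cvtColor(img[y0:y1,x0:x1],cv2.COLOR_BGR2HSV)
    m=cv2.inRange(h,np.array(lo),np.array(hi))
    n,l,s,ce=cv2.connectedComponentsWithStats(m)
    return sorted([(int(s[i,4]),*(ce[i]+[x0,y0]).round(2)) for i in range(1,n) if s[i,4]>=amin],reverse=True)
def proj(c,P):
    K=np.array([[c["fx"],0,c["cx"]],[0,c["fy"],c["cy"]],[0,0,1.]])
    Rm=R.from_rotvec(c["attitude"]).inv()
    return cv2.projectPoints(np.atleast_2d(P).astype(float),Rm.as_rotvec(),-Rm.apply(c["origin"]),K,c["dist"])[0][:,0]
E
python3 - <<'E'
from h import *
s=read_camera("scene");t=read_camera("top")
for n,c,rs in (("s",s,dict(cr=(320,205,390,290),hs=(240,265,285,335),bt=(160,320,200,365))),("t",t,dict(cr=(250,205,315,280),hs=(350,215,412,285),bt=(445,225,475,255)))):
    for k,r in rs.items():
        print(n,k,"yellow",blobs(c["color"],(20,120,90),(35,255,255),r,3)[:3],"green",blobs(c["color"],(40,40,40),(90,255,255),r,3)[:2],"red",blobs(c["color"],(0,150,140),(6,255,255),r,3)[:2])
a=cv2.resize(t["color"][210:285,255:415],None,fx=5,fy=5,interpolation=cv2.INTER_CUBIC)
b=cv2.resize(s["color"][200:340,235:395],None,fx=4,fy=4,interpolation=cv2.INTER_CUBIC)
cv2.imwrite("pics/tz.png",a);cv2.imwrite("pics/sz.png",b)
E
```

```text
s cr yellow [(14, np.float64(355.29), np.float64(246.5))] green [] red []
s hs yellow [] green [(167, np.float64(264.0), np.float64(286.0))] red [(47, np.float64(277.98), np.float64(274.55))]
s bt yellow [] green [(5, np.float64(177.0), np.float64(364.0))] red [(162, np.float64(180.0), np.float64(338.74))]
t cr yellow [(11, np.float64(282.64), np.float64(238.09))] green [] red []
t hs yellow [] green [(161, np.float64(373.1), np.float64(256.67))] red [(165, np.float64(352.04), np.float64(249.04))]
t bt yellow [] green [] red [(111, np.float64(459.22), np.float64(238.23))]
```

View pics/tz.png

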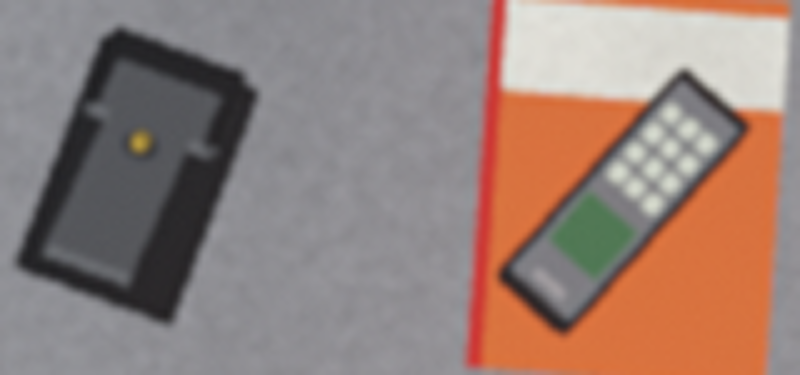

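View pics/sz.png

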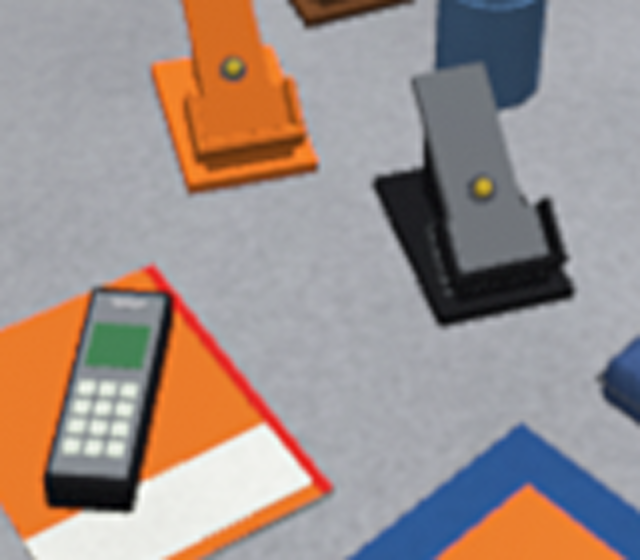

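The zooms show the cradle pin at tz(140,143) and sz(483,187), with the seat's rear corners at tz(42,258)/(130,285) and sz(487,65)/(415,78). The base's right edge runs (257,95)–(172,322). The handset's face corners are at tz(685,68), (750,127), (565,333), (500,272), and its ear end points down-left.

```bash
python3 - <<'E'
from h import *
np.set_printoptions(precision=4,suppress=True)
s=read_camera("scene");t=read_camera("top")
T=lambda u,v:((u+.5)/5-.5+255,(v+.5)/5-.5+210)
S=lambda u,v:((u+.5)/4-.5+235,(v+.5)/4-.5+200)
pin,e=tri(t,(282.64,238.09),s,(355.29,246.5));print("pin",pin,e)
L=tri(t,T(42,258),s,S(487,65));Rr=tri(t,T(130,285),s,S(415,78))
print("seat rear L,R",L,Rr); d=(L[0]-Rr[0])[:2]; print("y-axis yaw", np.degrees(np.arctan2(d[1],d[0]))-90, np.linalg.norm(d))
a=plane(t,T(257,95),.012);b=plane(t,T(172,322),.012);c=plane(t,T(17,265),.012)
print("base FR,RR,RL",a,b,c,"len",np.linalg.norm(a-b),np.linalg.norm(b-c),"yaw",np.degrees(np.arctan2(*(b-a)[1::-1])),"yawy",np.degrees(np.arctan2(*(c-b)[1::-1]))-90,"centre",(a+c)/2)
sc=tri(t,(373.1,256.67),s,(264,286));print("screen",sc)
btn=tri(t,(459.22,238.23),s,(180,338.74));print("btn",btn)
# handset corners both views: top FL.. order: foot-left,foot-right,ear-right,ear-left
tp=[T(685,68),T(750,127),T(565,333),T(500,272)]
P=np.array([plane(t,p,.032) for p in tp]);print(P,"ctr",P.mean(0),"L",np.linalg.norm(P[0]-P[3]),np.linalg.norm(P[1]-P[2]),"W",np.linalg.norm(P[0]-P[1]))
# white keys centroid both views
for c,r in((t,(360,225,405,258)),(s,(248,290,276,318))):
    x0,y0,x1,y1=r;h=cv2.cvtColor(c["color"][y0:y1,x0:x1],cv2.COLOR_BGR2HSV);print(blobs(c["color"],(0,0,165),(179,70,255),r,2))
ax=((P[2]+P[3])-(P[0]+P[1]))[:2];print("yaw handset",np.degrees(np.arctan2(ax[1],ax[0])))
for p,q in(((500,272),(172,293)),((565,333),(93,288)),((685,68),(135,492))): print(tri(t,T(*p),s,S(*q)))
E
```

```text
pin [0.522  0.2295 0.0623] 0.003751833282858289
seat rear L,R (array([0.4622, 0.2806, 0.0951]), np.float64(0.0021670212244622082)) (array([0.4468, 0.2353, 0.0976]), np.float64(0.0001314190640655609))
y-axis yaw -18.756456724268233 0.04782562835639162
base FR,RR,RL [0.5535 0.1708 0.012 ] [0.4328 0.2182 0.012 ] [0.4648 0.3003 0.012 ] len 0.1296525181638875 0.08815721274266634 yaw 158.5740301700008 yawy -21.272181864312245 centre [0.5091 0.2356 0.012 ]
screen (array([ 0.4717, -0.0058,  0.0357]), np.float64(0.0033658067214289242))
btn (array([ 0.513 , -0.2275,  0.0666]), np.float64(0.00259853191518473))
[[ 0.5608 -0.0562  0.032 ]
 [ 0.5287 -0.0896  0.032 ]
 [ 0.4218  0.0112  0.032 ]
 [ 0.4545  0.0445  0.032 ]] ctr [ 0.4914 -0.0225  0.032 ] L 0.1463785705365205 0.14693550935939753 W 0.04632969805073236
[(187, np.float64(386.81), np.float64(241.45)), (116, np.float64(374.11), np.float64(226.61)), (48, np.float64(400.71), np.float64(227.35))]
[(273, np.float64(259.53), np.float64(304.15))]
yaw handset 136.62366056958743
(array([0.4538, 0.0436, 0.0333]), np.float64(0.0022388280923624024))
(array([0.4208, 0.0097, 0.0326]), np.float64(0.003578813244071677))
(array([ 0.5613, -0.056 ,  0.0303]), np.float64(0.000920073261860631))
```

```bash
cat >> h.py <<'E'
np.set_printoptions(precision=4,suppress=True)
def delta(p,Rt):
    st=readout.read_state(); R0=R.from_rotvec(st["tcp_rot"])
    print("shift",R0.inv().apply(np.array(p)-st["tool_pos"]).round(4),"turn",(R0.inv()*Rt).as_rotvec(degrees=True).round(2),"| pos",st["tool_pos"],"t",st["time"],"w",st["width"],"grip",st["grip_force"],"F",st["wrist_force"].round(2))
def frame(yaw,tilt=0):
    # tool x along yaw, lifted by tilt (deg); z into face
    return R.from_euler("z",yaw,degrees=True)*R.from_euler("y",-tilt,degrees=True)*R.from_euler("x",180,degrees=True)
E
python3 - <<'E'
from h import *
from workcell import bot
print([a for a in dir(bot) if a[0]!="_"])
print(frame(158.8,33).as_matrix())
delta((.4914,-.0225,.15),frame(136.6))
E
```

```text
['MotionError', 'tip_extent']
[[-0.7819  0.3616 -0.5078]
 [ 0.3033  0.9323  0.197 ]
 [ 0.5446  0.     -0.8387]]
shift [ 0.4737 -0.5422  0.0983] turn [  -0.02   -0.05 -123.61] | pos [ 0.1517 -0.6575  0.2478] t 0.3 w 0.999851639647555 grip 0.0 F [-0.67  1.1   0.06]
```

Emit:
{"api": "jog_arm", "payload": {
  "deltas": [0.47,-0.54,0.06,0,0,-123.6,1,0.47,-0.54,0.06,0,0,-123.6,1,0.47,-0.54,0.06,0,0,-123.6,1,0.47,-0.54,0.06,0,0,-123.6,1,0.47,-0.54,0.06,0,0,-123.6,1,0.47,-0.54,0.06,0,0,-123.6,1,0.47,-0.54,0.06,0,0,-123.6,1,0.47,-0.54,0.06,0,0,-123.6,1]
}}

```text
time: 1.1
tool_pos: [0.3397, -0.3041, 0.215]
tcp_rot: [2.369, 2.062, 0.0]
wrist_force: [1.1, 0.3, -0.6]
width: 1.002
grip_force: 0.0
```

```bash
python3 -c "
from h import *
delta((.4914,-.0225,.15),frame(136.6))"
```

```text
shift [0.2999 0.1113 0.065 ] turn [  0.04   0.05 -54.53] | pos [ 0.3397 -0.3041  0.215 ] t 1.1 w 1.0021387372567403 grip 0.0 F [ 1.08  0.29 -0.59]
```

Emit:
{"api": "jog_arm", "payload": {
  "deltas": [0.3,0.111,0.065,0,0,-54.5,1,0.3,0.111,0.065,0,0,-54.5,1,0.3,0.111,0.065,0,0,-54.5,1,0.3,0.111,0.065,0,0,-54.5,1,0.3,0.111,0.065,0,0,-54.5,1,0.3,0.111,0.065,0,0,-54.5,1,0.3,0.111,0.065,0,0,-54.5,1,0.3,0.111,0.065,0,0,-54.5,1]
}}

```text
time: 1.9
tool_pos: [0.4928, -0.022, 0.1492]
tcp_rot: [-1.163, -2.917, -0.001]
wrist_force: [0.0, -1.1, 0.6]
width: 1.001
grip_force: 0.0
```

```bash
python3 -c "
from h import *
delta((.4914,-.0225,.030),frame(136.6))
s=read_camera('scene');print(readout.read_state()['q'])
cv2.imwrite('pics/s2.png',cv2.resize(s['color'][180:360,190:390],None,fx=3,fy=3,interpolation=cv2.INTER_CUBIC))"
```

```text
shift [ 0.0006 -0.0013  0.1192] turn [ 0.01 -0.06 -0.07] | pos [ 0.4928 -0.022   0.1492] t 1.9 w 1.0008782212202287 grip 0.0 F [ 0.01 -1.1   0.61]
[-0.0982  0.0048  2.0882 -0.0002  1.0496 -0.9083]
```

View pics/s2.png

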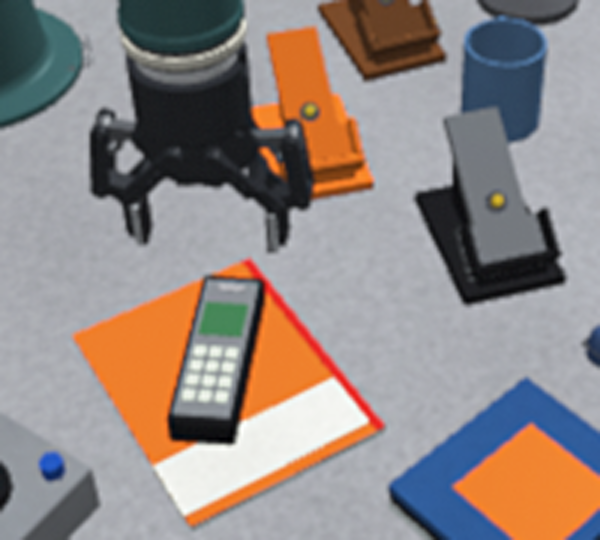

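The gripper sits above the handset with the finger line across its width, so I'll go down and grip.

Emit:
{"api": "jog_arm", "payload": {
  "deltas": [0,-0.001,0.04,0,0,0,1,0,-0.001,0.07,0,0,0,1,0,-0.001,0.095,0,0,0,1,0,-0.001,0.11,0,0,0,1,0,-0.001,0.119,0,0,0,1,0,-0.001,0.119,0,0,0,1,0,-0.001,0.119,0,0,0,-1,0,-0.001,0.119,0,0,0,-1],
  "squeeze": 30
}}

```text
time: 2.75
tool_pos: [0.4925, -0.0261, 0.0321]
tcp_rot: [1.17, 2.913, 0.001]
wrist_force: [-0.2, 0.7, -0.0]
width: 0.69
grip_force: 0.0
```

Emit:
{"api": "jog_arm", "payload": {
  "deltas": [0,0,0,0,0,0,-1,0,0,0,0,0,0,-1,0,0,0,0,0,0,-1,0,0,0,0,0,0,-1,0,0,0,0,0,0,-1,0,0,0,0,0,0,-1]
}}

```text
time: 3.35
tool_pos: [0.4926, -0.0259, 0.0323]
tcp_rot: [1.169, 2.913, 0.0]
wrist_force: [-1.0, -1.7, 5.7]
width: 0.577
grip_force: 32.9
```

```bash
cat >> h.py <<'E'
YAW=158.8; xs=R.from_euler("z",YAW,degrees=True)*R.from_euler("y",-33,degrees=True)  # seat axes
SO=np.r_[np.array([.5075,.2356])-.055*xs.as_matrix()[:2,1][::-1]*[-1,1]*[1,1],.030] if 0 else np.r_[np.array([.5075,.2356])-.055*np.array([np.cos(np.radians(YAW)),np.sin(np.radians(YAW))]),.030]
seat=lambda v:SO+xs.apply(v)
inseat=lambda p:xs.inv().apply(np.asarray(p)-SO)
E
python3 -c "
from h import *
print('pin model',seat([.05,0,.007]),'rear',seat([.13,0,0]),seat([.074,0,.026+.07]))
delta(seat([.074,0,.026+.07]),frame(158.8,33))"
```

```text
pin model [0.5232 0.2295 0.0631] rear [0.4571 0.2551 0.1008] [0.5497 0.2192 0.1508]
shift [ 0.128   0.2168 -0.1186] turn [  6.53  32.7  -21.9 ] | pos [ 0.4926 -0.0259  0.0323] t 3.35 w 0.576719630548601 grip 32.87282109260559 F [-1.02 -1.72  5.74]
```

Emit:
{"api": "jog_arm", "payload": {
  "deltas": [0,0,-0.02,0,0,0,-1,0,0,-0.05,0,0,0,-1,0,0,-0.09,0,0,0,-1,0.03,0.05,-0.12,0,0,0,-1,0.06,0.09,-0.13,1.3,6.5,-4.4,-1,0.09,0.13,-0.13,2.6,13.1,-8.8,-1,0.11,0.165,-0.125,3.9,19.6,-13.1,-1,0.125,0.195,-0.12,5.2,26.2,-17.5,-1]
}}

```text
time: 4.15
tool_pos: [0.5367, 0.2045, 0.1522]
tcp_rot: [-0.595, -2.614, -0.121]
wrist_force: [-0.6, -0.4, -1.3]
width: 0.575
grip_force: 32.3
```

```bash
python3 -c "
from h import *
delta(seat([.074,0,.026+.07]),frame(158.8,33))"
```

```text
shift [-0.0052  0.0189 -0.0014] turn [ 1.37  6.27 -4.11] | pos [0.5367 0.2045 0.1522] t 4.15 w 0.5754624269634323 grip 32.29901611804962 F [-0.6  -0.41 -1.26]
```

Emit:
{"api": "jog_arm", "payload": {
  "deltas": [-0.005,0.019,-0.001,1.4,6.3,-4.1,-1,-0.005,0.019,-0.001,1.4,6.3,-4.1,-1,-0.005,0.019,-0.001,1.4,6.3,-4.1,-1,-0.005,0.019,-0.001,1.4,6.3,-4.1,-1]
}}

```text
time: 4.55
tool_pos: [0.5481, 0.2162, 0.1497]
tcp_rot: [-0.481, -2.529, -0.136]
wrist_force: [-0.7, -0.4, -2.7]
width: 0.576
grip_force: 32.3
```

```bash
python3 -c "
from h import *
delta(seat([.074,0,.026+.07]),frame(158.8,33));print(inseat(readout.read_state()['tool_pos']))
s=read_camera('scene');t=read_camera('top')
a=cv2.resize(s['color'][160:290,300:420],None,fx=4,fy=4,interpolation=cv2.INTER_CUBIC)
b=cv2.resize(t['color'][180:310,230:330],None,fx=4,fy=4,interpolation=cv2.INTER_CUBIC)
cv2.imwrite('pics/h1.png',np.hstack([a[:520],b[:520]])[:, :800]);print(a.shape,b.shape)"
```

```text
shift [ 0.0004  0.0034 -0.0012] turn [-0.05  0.13 -0.35] | pos [0.5481 0.2162 0.1497] t 4.55 w 0.5757354164786898 grip 32.32835054397583 F [-0.71 -0.43 -2.72]
[0.0737 0.0034 0.0948]
(520, 480, 3) (520, 400, 3)
```

View pics/h1.png

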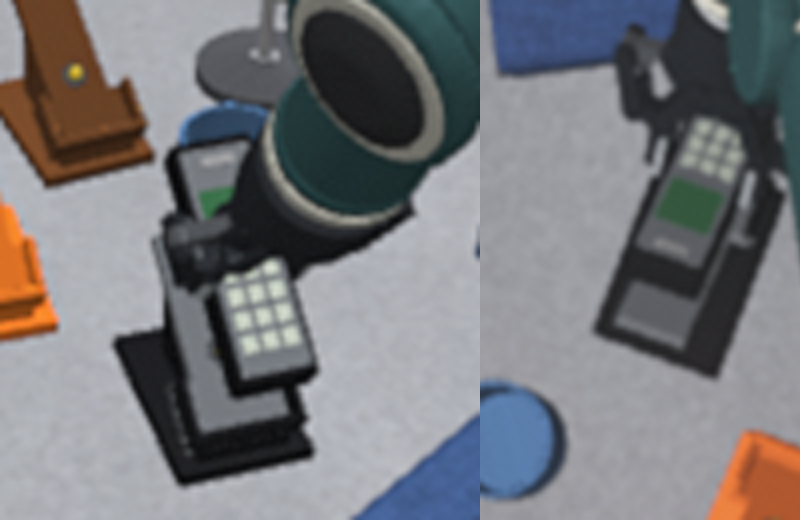

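The handset hovers aligned over the seat, with the ear slot at scene crop (218,158) and top crop (190,245). I'll triangulate it in the seat frame.

```bash
python3 -c "
from h import *
s=read_camera('scene');t=read_camera('top')
p,e=tri(t,(277.1,240.9),s,(354.1,199.1));st=readout.read_state()
tp=inseat(st['tool_pos'])
print('ear in seat',inseat(p),e,'tcp',tp,'diff',inseat(p)-tp)
# face corners at ear end, top crop est.: (158,250) and (218,268): z plane of the ear
for q in((158,250),(218,268)): print(inseat(plane(t,(230+(q[0]+.5)/4-.5,180+(q[1]+.5)/4-.5),p[2]+.006)))
g=blobs(t['color'],(40,40,40),(90,255,255),(260,215,300,245));print(g)
print('screen',inseat(plane(t,g[0][1:],p[2]-.015)))
"
```

```text
ear in seat [0.1386 0.0023 0.1   ] 0.004076389353963014 tcp [0.0742 0.0033 0.0963] diff [ 0.0644 -0.001   0.0036]
[ 0.1495 -0.0158  0.1001]
[0.1477 0.0214 0.1012]
[(165, np.float64(282.0), np.float64(230.87))]
screen [0.1063 0.0015 0.1031]
```

Emit:
{"api": "jog_arm", "payload": {
  "deltas": [0.001,0.003,0.01,0,0,0,-1,0.001,0.003,0.025,0,0,0,-1,0.001,0.003,0.037,0,0,0,-1,0.001,0.003,0.047,0,0,0,-1,0.001,0.003,0.053,0,0,0,-1,0.001,0.003,0.057,0,0,0,-1,0.001,0.003,0.059,0,0,0,-1,0.001,0.003,0.059,0,0,0,-1]
}}

```text
time: 5.55
tool_pos: [0.519, 0.2313, 0.1001]
tcp_rot: [-0.48, -2.528, -0.137]
wrist_force: [0.1, -0.6, -2.6]
width: 0.577
grip_force: 32.3
```

```bash
python3 -c "
from h import *
delta(seat([.0755,0,.0263]),frame(158.8,33));print(inseat(readout.read_state()['tool_pos']))
s=read_camera('scene')
cv2.imwrite('pics/h2.png',cv2.resize(s['color'][180:290,310:410],None,fx=5,fy=5,interpolation=cv2.INTER_CUBIC))"
```

```text
shift [ 0.0015 -0.0001  0.0092] turn [-0.06  0.06 -0.31] | pos [0.519  0.2313 0.1001] t 5.55 w 0.576864475749918 grip 32.34382510185242 F [ 0.06 -0.57 -2.62]
[ 0.074  -0.0001  0.0355]
```

View pics/h2.png

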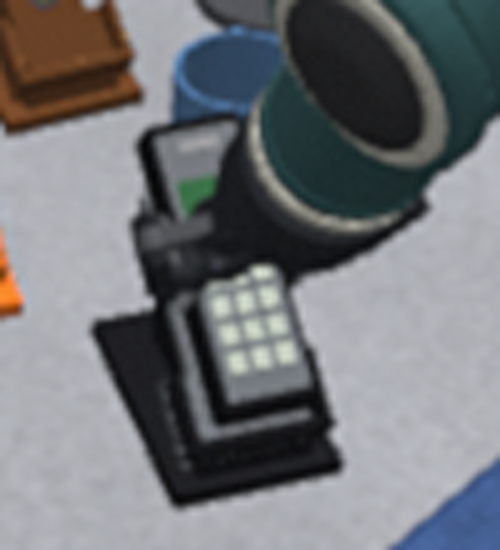

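The handset sits just above the lip and is laterally inside the cheeks, so I'll lower it slowly.

Emit:
{"api": "jog_arm", "payload": {
  "deltas": [0.001,0,0.001,0,0,0,-1,0.001,0,0.002,0,0,0,-1,0.001,0,0.003,0,0,0,-1,0.001,0,0.004,0,0,0,-1,0.001,0,0.005,0,0,0,-1,0.001,0,0.006,0,0,0,-1,0.001,0,0.006,0,0,0,-1]
}}

```text
time: 6.3
tool_pos: [0.515, 0.2327, 0.0955]
tcp_rot: [-0.48, -2.527, -0.136]
wrist_force: [0.7, 0.0, -1.9]
width: 0.577
grip_force: 32.3
```

Emit:
{"api": "jog_arm", "payload": {
  "deltas": [0,0,0.0005,0,0,0,-1,0,0,0.001,0,0,0,-1,0,0,0.0015,0,0,0,-1,0,0,0.0015,0,0,0,-1]
}}

```text
time: 6.7
tool_pos: [0.5143, 0.233, 0.0944]
tcp_rot: [-0.48, -2.528, -0.137]
wrist_force: [0.5, -0.1, -1.1]
width: 0.579
grip_force: 32.3
```

```bash
python3 -c "
from h import *
st=readout.read_state();print(inseat(st['tool_pos']),'F seat',xs.inv().apply(st['wrist_force']))"
```

```text
[ 0.0751 -0.0001  0.028 ] F seat [-0.9883 -0.125  -0.6256]
```

Not in contact yet beyond the pin, so I'll keep lowering.

Emit:
{"api": "jog_arm", "payload": {
  "deltas": [0,0,0.0005,0,0,0,-1,0,0,0.001,0,0,0,-1,0,0,0.001,0,0,0,-1]
}}

```text
time: 7.0
tool_pos: [0.5139, 0.2332, 0.0936]
tcp_rot: [-0.48, -2.528, -0.137]
wrist_force: [0.6, -1.4, -2.5]
width: 0.579
grip_force: 32.3
```

Emit:
{"api": "jog_arm", "payload": {
  "deltas": [0,0,0.0005,0,0,0,-1,0,0,0.001,0,0,0,-1,0,0,0.001,0,0,0,-1]
}}

```text
time: 7.3
tool_pos: [0.5133, 0.2334, 0.0927]
tcp_rot: [-0.48, -2.528, -0.137]
wrist_force: [-1.0, 0.6, -1.7]
width: 0.578
grip_force: 32.3
```

```bash
python3 -c "
from h import *
st=readout.read_state();print(inseat(st['tool_pos']),'F seat',xs.inv().apply(st['wrist_force']))"
```

```text
[ 0.0751 -0.0001  0.026 ] F seat [ 0.0079 -0.2426 -2.0697]
```

Emit:
{"api": "jog_arm", "payload": {
  "deltas": [0,0,0.0005,0,0,0,-1,0,0,0.001,0,0,0,-1,0,0,0.001,0,0,0,-1]
}}

```text
time: 7.6
tool_pos: [0.5129, 0.2336, 0.092]
tcp_rot: [-0.48, -2.528, -0.137]
wrist_force: [-0.1, -0.1, -1.9]
width: 0.576
grip_force: 32.4
```

Emit:
{"api": "jog_arm", "payload": {
  "deltas": [0,0,0.0005,0,0,0,-1,0,0,0.001,0,0,0,-1,0,0,0.001,0,0,0,-1]
}}

```text
time: 7.9
tool_pos: [0.5129, 0.2337, 0.092]
tcp_rot: [-0.48, -2.529, -0.137]
wrist_force: [2.0, -3.4, 4.3]
width: 0.573
grip_force: 33.1
```

```bash
python3 -c "
from h import *
st=readout.read_state();print(inseat(st['tool_pos']),'F seat',xs.inv().apply(st['wrist_force']))
s=read_camera('scene');t=read_camera('top')
a=cv2.resize(s['color'][180:290,310:410],None,fx=4,fy=4,interpolation=cv2.INTER_CUBIC)
b=cv2.resize(t['color'][190:300,240:340],None,fx=4,fy=4,interpolation=cv2.INTER_CUBIC)
cv2.imwrite('pics/h3.png',np.hstack([a,b]))"
```

```text
[ 0.0751 -0.0001  0.0252] F seat [-0.2673  2.3948  5.3211]
```

View pics/h3.png

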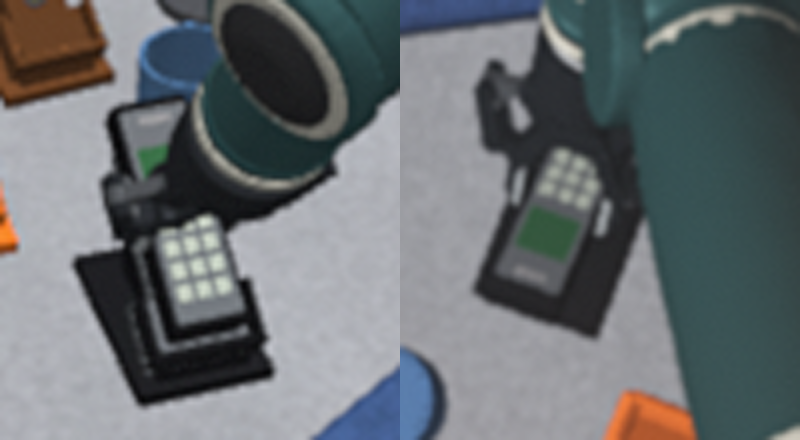

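Contact came at the expected height (TCP 25 mm above the seat, about 7 N), with the foot inside the lip. Releasing gently.

Emit:
{"api": "jog_arm", "payload": {
  "deltas": [0,0,-0.0005,0,0,0,0.2,0,0,-0.0005,0,0,0,0.3,0,0,-0.0005,0,0,0,0.5,0,0,-0.0005,0,0,0,0.8,0,0,-0.0005,0,0,0,0.8,0,0,-0.0005,0,0,0,0.8]
}}

```text
time: 8.6
tool_pos: [0.5125, 0.2338, 0.0914]
tcp_rot: [-0.48, -2.527, -0.137]
wrist_force: [0.5, 0.4, 0.4]
width: 0.901
grip_force: 0.0
```

Emit:
{"api": "jog_arm", "payload": {
  "deltas": [0,0,-0.01,0,0,0,0.8,0,0,-0.025,0,0,0,0.8,0,0,-0.045,0,0,0,0.8,0,0,-0.07,0,0,0,0.8,0,0,-0.1,0,0,0,0.8,0,0,-0.13,0,0,0,0.8]
}}

```text
time: 9.2
tool_pos: [0.5798, 0.2078, 0.2029]
tcp_rot: [-0.48, -2.529, -0.137]
wrist_force: [-0.1, -0.4, -0.5]
width: 0.899
grip_force: 0.0
```

```bash
python3 -c "
from h import *
delta((.513,-.2275,.16),frame(100))
s=read_camera('scene');t=read_camera('top')
a=cv2.resize(s['color'][180:290,310:410],None,fx=4,fy=4,interpolation=cv2.INTER_CUBIC)
b=cv2.resize(t['color'][190:300,240:340],None,fx=4,fy=4,interpolation=cv2.INTER_CUBIC)
cv2.imwrite('pics/h4.png',np.hstack([a,b]))"
```

```text
shift [-0.1055 -0.4294 -0.0154] turn [-16.93 -29.83  56.83] | pos [0.5798 0.2078 0.2029] t 9.2 w 0.8986812210061721 grip 0.0 F [-0.09 -0.37 -0.51]
```

View pics/h4.png

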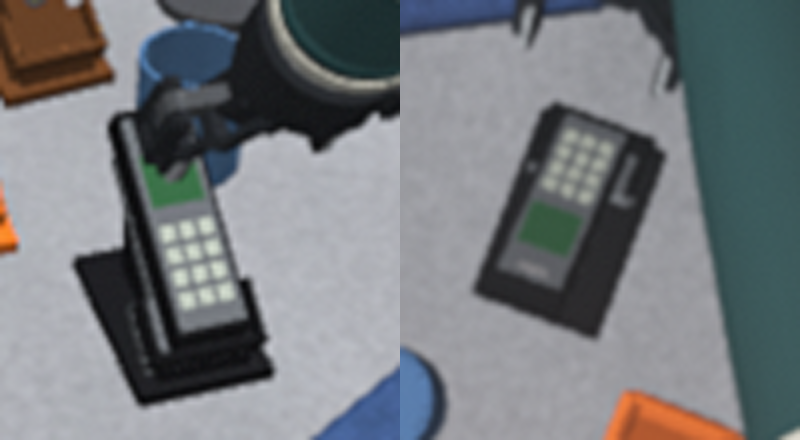

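The handset lies in the cradle with its foot at the lip. A quick numeric check of height, lateral offset and flatness comes first.

```bash
python3 -c "
from h import *
s=read_camera('scene');t=read_camera('top')
def kc(c,r):
    x0,y0,x1,y1=r;h=cv2.cvtColor(c['color'][y0:y1,x0:x1],cv2.COLOR_BGR2HSV)
    m=cv2.inRange(h,np.array((0,0,140)),np.array((60,90,255)));q=cv2.moments(m,True);return q['m10']/q['m00']+x0,q['m01']/q['m00']+y0
kt=kc(t,(272,221,296,242));ks=kc(s,(348,232,371,258));print(kt,ks)
p,e=tri(t,kt,s,ks);print('keys',inseat(p),e)
g=blobs(t['color'],(40,40,40),(90,255,255),(260,235,290,260));print(g,'screen',inseat(plane(t,g[0][1:],seat([.098,0,.026])[2])))
E=lambda u,v:(240+(u-400+.5)/4-.5,190+(v+.5)/4-.5)
for q,x in((E(562,105),.0),(E(530,270),.135)): print(inseat(plane(t,q,seat([x,0,.026])[2])))
"
```

```text
(283.991452991453, 230.82051282051282) (358.63703703703703, 245.28148148148148)
keys [ 0.0462 -0.0009  0.0303] 0.004380753564794729
[(153, np.float64(276.97), np.float64(246.66))] screen [ 0.0979 -0.0033  0.0261]
[-0.0006 -0.0289  0.0264]
[ 0.1341 -0.0035  0.0266]
```

Handset origin comes out near seat x 74, y -3 mm, flat. Now to the button, with the fingers shut.

Emit:
{"api": "jog_arm", "payload": {
  "deltas": [-0.105,-0.43,-0.02,-16.9,-29.8,56.8,-1,-0.105,-0.43,-0.02,-16.9,-29.8,56.8,-1,-0.105,-0.43,-0.02,-16.9,-29.8,56.8,-1,-0.105,-0.43,-0.02,-16.9,-29.8,56.8,-1,-0.105,-0.43,-0.02,-16.9,-29.8,56.8,-1,-0.105,-0.43,-0.02,-16.9,-29.8,56.8,-1,-0.105,-0.43,-0.02,-16.9,-29.8,56.8,-1,-0.105,-0.43,-0.02,-16.9,-29.8,56.8,-1]
}}

```text
time: 10.2
tool_pos: [0.5175, -0.1867, 0.1644]
tcp_rot: [-2.022, -2.403, 0.004]
wrist_force: [1.3, -0.5, -0.1]
width: 0.001
grip_force: 0.0
```

Emit:
{"api": "jog_arm", "payload": {
  "deltas": [0,0,0,0,0,0,-1]
}}

```text
time: 10.3
tool_pos: [0.5162, -0.189, 0.1638]
tcp_rot: [-2.023, -2.4, 0.007]
wrist_force: [-0.5, 0.3, 0.4]
width: 0.002
grip_force: 0.0
```

```bash
python3 -c "
from h import *
delta((.513,-.2275,.066+.017+.008),frame(100))
t=read_camera('top')
print(plane(t,(459.22,238.23),.06))"
```

```text
shift [-0.0374 -0.0093  0.0729] turn [-0.3   0.03 -0.27] | pos [ 0.5162 -0.189   0.1638] t 10.3 w 0.0017614484922778375 grip 0.0 F [-0.47  0.27  0.36]
[ 0.5142 -0.2278  0.06  ]
```

Emit:
{"api": "jog_arm", "payload": {
  "deltas": [-0.038,-0.009,0,-0.3,0,-0.3,-1,-0.038,-0.009,0.03,-0.3,0,-0.3,-1,-0.038,-0.009,0.055,-0.3,0,-0.3,-1,-0.038,-0.009,0.066,-0.3,0,-0.3,-1,-0.038,-0.009,0.072,-0.3,0,-0.3,-1,-0.038,-0.009,0.073,-0.3,0,-0.3,-1,-0.038,-0.009,0.073,-0.3,0,-0.3,-1]
}}

```text
time: 11.05
tool_pos: [0.5182, -0.2246, 0.0934]
tcp_rot: [2.009, 2.412, 0.005]
wrist_force: [-0.0, 0.9, 0.7]
width: 0.004
grip_force: 0.0
```

Emit:
{"api": "jog_arm", "payload": {
  "deltas": [0,0,0.001,0,0,0,-1,0,0,0.002,0,0,0,-1,0,0,0.003,0,0,0,-1,0,0,0.004,0,0,0,-1,0,0,0.005,0,0,0,-1,0,0,0.006,0,0,0,-1,0,0,0.006,0,0,0,-1]
}}

```text
time: 11.75
tool_pos: [0.5173, -0.2248, 0.0865]
tcp_rot: [2.011, 2.412, 0.004]
wrist_force: [-0.6, 0.1, 0.3]
width: -0.003
grip_force: 0.0
```

```bash
python3 -c "
from h import *
delta((.513,-.2275,.066+.017),frame(100))
s=read_camera('scene')
cv2.imwrite('pics/b1.png',cv2.resize(s['color'][280:390,130:240],None,fx=5,fy=5,interpolation=cv2.INTER_CUBIC))"
```

```text
shift [-0.0019 -0.0047  0.0034] turn [ 0.16 -0.04  0.34] | pos [ 0.5173 -0.2248  0.0865] t 11.75 w -0.002834971446677374 grip 0.0 F [-0.57  0.06  0.29]
```

View pics/b1.png

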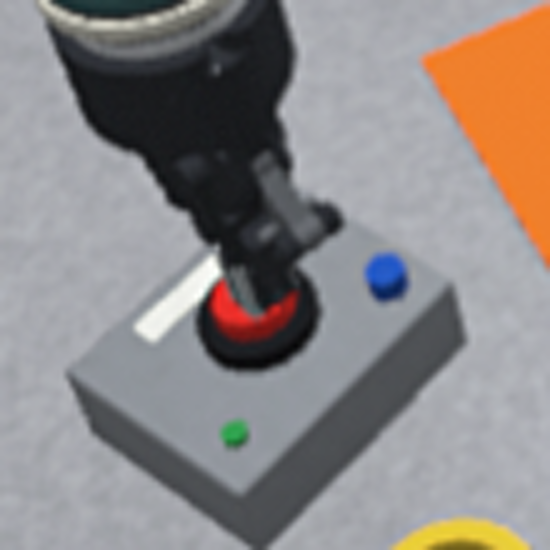

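The fingertips are just above the red button near its middle, at about (255,300). I'll correct by a few millimetres and keep pressing down.

Emit:
{"api": "jog_arm", "payload": {
  "deltas": [-0.002,-0.004,0,0,0,0,-1,-0.002,-0.004,0.001,0,0,0,-1,-0.002,-0.004,0.002,0,0,0,-1,-0.002,-0.004,0.003,0,0,0,-1,-0.002,-0.004,0.004,0,0,0,-1,-0.002,-0.004,0.005,0,0,0,-1,-0.002,-0.004,0.006,0,0,0,-1,-0.002,-0.004,0.006,0,0,0,-1]
}}

```text
time: 12.6
tool_pos: [0.5139, -0.2276, 0.0808]
tcp_rot: [2.011, 2.412, 0.004]
wrist_force: [-2.1, 0.7, 4.1]
width: -0.002
grip_force: 1.6
```

Emit:
{"api": "jog_arm", "payload": {
  "deltas": [0,0,0.001,0,0,0,-1,0,0,0.002,0,0,0,-1,0,0,0.003,0,0,0,-1,0,0,0.003,0,0,0,-1]
}}

```text
time: 13.0
tool_pos: [0.5139, -0.2276, 0.078]
tcp_rot: [2.011, 2.412, 0.004]
wrist_force: [-3.2, 0.6, 5.8]
width: 0.001
grip_force: 3.0
```

Emit:
{"api": "jog_arm", "payload": {
  "deltas": [0,0,0.0005,0,0,0,-1,0,0,0.001,0,0,0,-1,0,0,0.0015,0,0,0,-1,0,0,0.0015,0,0,0,-1]
}}

```text
time: 13.4
tool_pos: [0.5141, -0.2276, 0.0779]
tcp_rot: [2.011, 2.412, 0.004]
wrist_force: [-6.1, 2.8, 13.8]
width: 0.0
grip_force: 7.1
```

The button has bottomed: no further motion and 13.8 N. Holding for 3.2 s.

Emit:
{"api": "jog_arm", "payload": {
  "deltas": [0,0,0,0,0,0,-1,0,0,0,0,0,0,-1,0,0,0,0,0,0,-1,0,0,0,0,0,0,-1,0,0,0,0,0,0,-1,0,0,0,0,0,0,-1,0,0,0,0,0,0,-1,0,0,0,0,0,0,-1]
}}

```text
time: 14.2
tool_pos: [0.5141, -0.2276, 0.0779]
tcp_rot: [2.011, 2.412, 0.004]
wrist_force: [-6.0, 1.5, 13.8]
width: -0.002
grip_force: 7.0
```

Emit:
{"api": "jog_arm", "payload": {
  "deltas": [0,0,0,0,0,0,-1,0,0,0,0,0,0,-1,0,0,0,0,0,0,-1,0,0,0,0,0,0,-1,0,0,0,0,0,0,-1,0,0,0,0,0,0,-1,0,0,0,0,0,0,-1,0,0,0,0,0,0,-1]
}}

```text
time: 15.0
tool_pos: [0.5141, -0.2276, 0.0779]
tcp_rot: [2.011, 2.411, 0.004]
wrist_force: [-6.1, 0.6, 14.4]
width: -0.001
grip_force: 7.0
```

Emit:
{"api": "jog_arm", "payload": {
  "deltas": [0,0,0,0,0,0,-1,0,0,0,0,0,0,-1,0,0,0,0,0,0,-1,0,0,0,0,0,0,-1,0,0,0,0,0,0,-1,0,0,0,0,0,0,-1,0,0,0,0,0,0,-1,0,0,0,0,0,0,-1]
}}

```text
time: 15.8
tool_pos: [0.514, -0.2276, 0.0779]
tcp_rot: [2.011, 2.412, 0.004]
wrist_force: [-6.2, 1.6, 13.3]
width: 0.002
grip_force: 7.0
```

Emit:
{"api": "jog_arm", "payload": {
  "deltas": [0,0,0,0,0,0,-1,0,0,0,0,0,0,-1,0,0,0,0,0,0,-1,0,0,0,0,0,0,-1,0,0,0,0,0,0,-1,0,0,0,0,0,0,-1,0,0,0,0,0,0,-1,0,0,0,0,0,0,-1]
}}

```text
time: 16.6
tool_pos: [0.514, -0.2276, 0.0779]
tcp_rot: [2.011, 2.412, 0.004]
wrist_force: [-6.8, 0.8, 14.1]
width: 0.004
grip_force: 7.0
```

Emit:
{"api": "jog_arm", "payload": {
  "deltas": [0,0,-0.005,0,0,0,-1,0,0,-0.015,0,0,0,-1,0,0,-0.03,0,0,0,-1,0,0,-0.06,0,0,0,-1,0,0,-0.1,0,0,0,-1,0,0,-0.1,0,0,0,-1,0,0,-0.1,0,0,0,-1,0,0,-0.1,0,0,0,-1]
}}

```text
time: 17.4
tool_pos: [0.5131, -0.2272, 0.1756]
tcp_rot: [2.012, 2.412, 0.004]
wrist_force: [-0.2, 0.2, 0.4]
width: -0.001
grip_force: 0.0
```

```bash
python3 -c "
from h import *
t=read_camera('top');s=read_camera('scene')
print(blobs(t['color'],(40,40,40),(90,255,255),(260,235,290,260)),blobs(s['color'],(0,150,140),(6,255,255),(160,320,200,365)))
print(readout.read_state()['joint_vel'])
from workcell import finish_job
print(finish_job())"
```

```text
[(152, np.float64(277.01), np.float64(246.64))] [(168, np.float64(180.06), np.float64(338.83))]
[-0.0006  0.0046  0.001  -0.0007 -0.0007  0.0028]
the job is handed in; nothing more can be done
None
```

I laid the handset home in the black cradle and let go, then held the announce button on its stop for over 3 s and released it, and handed the job in at about 17.5 s; no verdict came back, and I judged the hook pin from the handset's seating because it can't be seen under it.

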